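# Park the cutter and latch the bag sealer's lid

## Task

Put the bag sealer away for the day. First, with the lid still open, slide the cutter along its track until it rests against the tall parking block (the block may be at either end; the other end has only a low round stop). Then press the lid down until its catch snaps and holds it fully shut by itself, leaving the cutter parked and the things standing around the sealer where they are.

Things in the scene. Friction and masses are not known exactly. Their poses are not given: they have to be found in the camera images.
- sealer: countertop bag sealer, fixed to the table: white body 150 (x) x 380 (y) x 60 mm, with a deck 30 mm high reaching from 75 to 145 mm in front (-x) of its centre that carries the cutter track. Origin at the centre of the 150 x 380 body, on the table; x points to the back (hinge side), y along the cutter track, z up
- lid_hinge (a point): point on the lid's hinge axis at its middle, 70 mm behind the sealer's centre, 61.5 mm above the table; the hinge axis is parallel to the sealer's y
- lid (a joint): angle of the lid (rad): 0 = fully shut and latched, grows as the lid rises. The grey lid is 150 x 372 x 28 mm and reaches from 5 mm behind to 145 mm in front of the hinge. A stiff sprung hinge holds it half open; unlatched it springs back to 0.3 or more. The catch resists from 0.1 rad and snaps over at 0.06, taking up to 20 N down on the pad
- lid_pad (a point): middle of the top of the black press pad (26 x 80 mm, raised 6 mm) at the middle of the lid's front edge; in the lid's frame 124 mm in front of the hinge and 34 mm above it (lid shut: 95.5 mm above the table). Moves with the lid; axes are the lid's own
- cutter (a joint): position of the cutter carriage along the sealer's y (m): 0 = middle of its track, travel -0.11 to +0.11, stopping against the block at either end; parked is the end that has the parking block. It slides with about 1.5 N of friction
- cutter_fin (a point): top centre of the upright fin of the black cutter carriage, 80 mm above the table, on the track line 115 mm in front of the sealer's centre. Fin 26 (x) x 12 (y) x 34 mm high, on a carriage 40 (x) x 70 (y) mm whose top is 46 mm above the table. Moves with the cutter
- parking_block: tall grey block, 46 (x) x 30 (y) x 44 mm high, on the deck at one end of the cutter track (its top 74 mm above the table). Origin at the centre of its underside, 160 mm to one side of the sealer's middle; the parked fin is 50 mm from it
- end_stop: low round grey stop, 30 mm across, 12 mm high, on the deck at the other end of the track. Origin at the centre of its underside
- sifter: steel sifter mug, 84 mm across, 90 mm high, standing beside the sealer; origin at the centre of its underside. Leave alone
- stamp: turned wooden dough stamp, 54 mm across, 60 mm high, standing beside the sealer; origin at the centre of its underside. Leave alone
- jar: glass jar with a steel cap, 68 mm across, 100 mm high, standing beside the sealer; origin at the centre of its underside. Leave alone

How it is judged:
On the way, in this order (a step that is already met when the one before it is completed fails the run):
1. the cutter rests against the parking block while the lid is still open (horizontal distance between cutter_fin and parking_block below 0.055 m and value of joint lid above 0.2 rad), for 0.2 s.
2. the lid is pressed down into its catch (value of joint lid below 0.03 rad), for 0.2 s.
At the end, for the whole second after the job is handed in: the lid stays shut in its catch by itself (within 0.03 rad of fully shut) and the cutter is parked against the tall block (within 5 mm) (horizontal distance between cutter_fin and parking_block below 0.055 m and value of joint lid below 0.03 rad); the robot touches nothing.
It fails at once if the sifter mug, the stamp or the jar is shifted by more than 30 mm (distance of any of sifter, stamp, jar from where it was at the start of the episode above 0.03 m).
It fails at once if the sifter mug, the stamp or the jar is knocked over (angle between any of sifter, stamp, jar's own z axis and vertical above 0.5 rad).
It also fails if it takes over 42 s, if anything falls off the work surface, if the arm or the gripper's body presses on something with over 40 N, if the wrist force passes 120 N, or if a joint passes its speed limit or range.

## Robot

A 7-joint arm with a two-finger parallel gripper is mounted at the origin on the work surface. World frame = base frame: x ahead of the robot, y to its left, z up, the work surface at z = 0. Lengths are in m, angles in rad, forces in N, time in s.
With the tool pointing down it reaches from about 0.4 to 0.85 m from the base axis. Payload 10.4 kg.
Tool frame: the origin (TCP) lies at the very end of the fingers, on their centre line; the grasp point (between the pads) lies 19 mm behind it; z points along the fingers, y is the line along which they close (so a half turn about z gives the same grasp; the last joint's range is limited). The gripper opens to 87 mm and grips with 3 to 60 N. Pads are 19 mm wide; open, the fingers measure 117 mm over their backs; the gripper's body (75 mm by 190 mm) begins 51 mm behind the grasp point.
Start: joints at [1.213, 0.332, -0.065, 1.46, 0.022, 1.35, -0.088], TCP at [0.205, -0.59, 0.223] pointing down, gripper open.
Joint ranges: [-2.6, 2.6], [-0.5, 2.12], [-1.47, 1.34], [0.16, 2.42], [-1.27, 4.41], [0.06, 2.06], [-2.6, 2.6]. Speed limits (rad/s): [2.22, 2.22, 2.79, 2.79, 3.14, 3.14, 3.14].

## Interface

Orientations are given as a unit quaternion [x, y, z, w].
In Python, from bench import status, camera, order gives the robot as it stands.
- The arm moves only by the tool jog_arm, never from a script. Its argument "plan" is a list of rows, each a list of 7 numbers: the turn, a rotation vector about the tool's x, y, z in rad, then the shift along the tool's x, y, z in mm, then the opening, from -1 (shut) to 1 (fully open). A call has 1 to 12 rows; each row is the pose to reach, as a shift and turn from the pose commanded when the call began, along the tool's axes at that moment; what a row does not reach only later rows make up. A row lasts 1/10 s, in which the tool goes at most 50 mm and 8.59 degrees, less where a joint would pass 70% of its speed; a pose out of reach is approached as far as the arm can. A call with a gripper value outside its range is refused whole. The fingers move at their own pace and stop on an object; "squeeze" is the grip in N (left out, the last holds). Time passes only in rows, so rows that repeat a pose let the fingers close. It gives the time, the measured TCP pose, the force, the opening and the grip force at its end, in the units of the state.
- status.read_state(): the state, without advancing time (a new reading comes with each control period).
- camera(name): name is "scene" or "top" or "wrist"; returns a dict with "image" (384x512x3 uint8, red, green, blue), "z_map" (384x512 float32, m along the optical axis (not along the pixel's ray), 0 where there is no reading), "fx", "fy", "cx", "cy" (pixels), "k1" (the pictures are not rectified: a ray, as slopes to the right and down, at radius r is drawn at 1 + k1 r^2 times it, then the intrinsics apply), "world_from_camera" (4x4, takes a point from camera to world coordinates); the wrist camera has in their place "mount" (4x4, takes a point from camera to tool coordinates, whose origin is the TCP and whose axes are the flange's). Camera axes: x right, y down, z forward; pixel columns grow to the right and rows downward; lengths in m; the calibration is good to about 2 mm. A picture is of the moment at which its call begins: read the wrist's pose just before it.
- order.close_job(): hands the job in; it is judged then, once.
The state is a dict: "time": time; "joint_positions": joint angles; "joint_vel": joint speeds; "joint_torque": joint torques, N m; "ee_pos": TCP position; "eef_rot": TCP orientation; "ft_force": force on the tool from outside, world axes, zero at the start; "torque": the same for the moment, N m; "width": finger opening in m; "grip_force": force on a finger pad.
Only numpy, scipy, OpenCV 4.12 (cv2) and the standard library are available. Lean on these libraries where they do the work, as an engineer would, in place of code of your own. Each camera call takes 0.05 s, during which the arm holds its last target. There are 200 camera calls.

## Working session

There is one attempt and no reset: what is moved stays moved. The work goes in short steps, Python scripts to look and compute and a tool call to move; the robot and the scene stay as the last step left them, time stands still between calls to the robot, and variables do not carry over. Pictures are saved under pics/ and viewed, at most 10 in all, crops included, and the job is handed in when it is done.

Besides the shell and the picture viewer there is one more tool, called after ">>>" as name([rows], argument=value, ...), one row to a line, values as JSON. jog_arm: Moves the arm, as the interface text tells. Its arguments: {"type":"object","properties":{"plan":{"type":"array"},"squeeze":{"type":"number"}},"required":["plan"]}

```bash
mkdir -p pics
cat > h.py <<'E'
import numpy as np, cv2
from bench import status, camera, order
def look(n):
    c=camera(n); np.savez(f'{n}.npz',**c); return c
def pts(c):
    h,w=c['z_map'].shape
    u,v=np.meshgrid(np.arange(w),np.arange(h))
    K=np.array([[c['fx'],0,c['cx']],[0,c['fy'],c['cy']],[0,0,1]],float)
    p=np.stack([u,v],-1).reshape(-1,1,2).astype(float)
    # xd = xu(1+k1 r^2)
    n=cv2.undistortPoints(p,K,np.array([float(c['k1']),0,0,0,0])).reshape(h,w,2)
    z=c['z_map'][...,None]
    P=np.concatenate([n*z,z,np.ones_like(z)],-1)
    return (P@np.array(c['world_from_camera']).T)[...,:3]
E
python3 - <<'E'
from h import *
for n in('top','scene'):
    c=look(n); cv2.imwrite(f'pics/{n}0.png',cv2.resize(c['image'][...,::-1],(800,600)))
s=status.read_state(); print({k:np.round(v,3) for k,v in s.items()})
c=np.load('top.npz'); print(c['world_from_camera'],c['fx'],c['k1'])
E
```

```text
{'time': np.float64(0.1), 'joint_positions': array([ 1.213,  0.333, -0.065,  1.461,  0.022,  1.35 , -0.089]), 'joint_vel': array([ 0.001, -0.001, -0.002, -0.003,  0.001,  0.   ,  0.   ]), 'joint_torque': array([ 2.0000e-03, -6.2455e+01,  2.5000e-02, -3.9072e+01, -6.1000e-02,
        3.7000e-02,  0.0000e+00]), 'ee_pos': array([ 0.205, -0.59 ,  0.222]), 'eef_rot': array([ 0.986,  0.167, -0.   , -0.001]), 'ft_force': array([-0.602,  0.279,  0.053]), 'torque': array([ 0.058, -0.023, -0.012]), 'grip_force': np.float64(0.0), 'width': np.float64(0.087)}
[[ 0.02774148 -0.9885337   0.14843021  0.43957583]
 [-0.99910053 -0.03218376 -0.02761029  0.06287408]
 [ 0.03207074 -0.14753075 -0.98853738  1.07905826]
 [ 0.          0.          0.          1.        ]] 362.42974859842764 0.02972350020894435
```

View pics/top0.png

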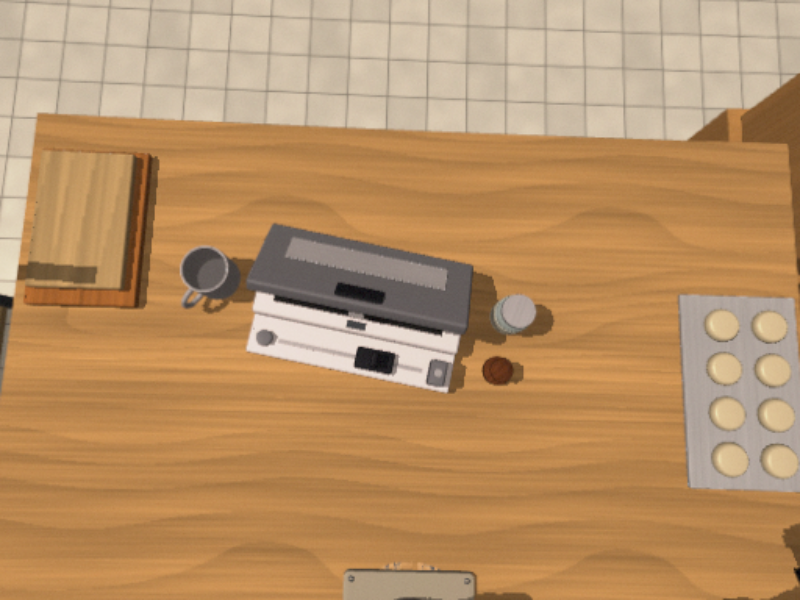

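View pics/scene0.png

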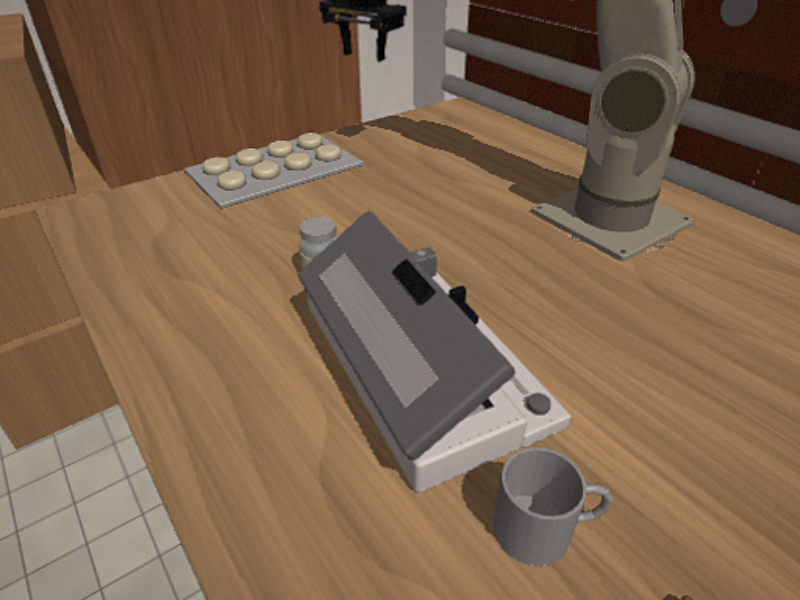

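The top view shows the tall square parking block at (438,373), to the right, which is world -y. The cutter is at (375,360), the round stop at (265,338), the pad at (360,293), the jar at (515,313), the stamp at (498,371) and the mug at (208,270). I'll enlarge the sealer and measure it.

Run:
```python
from h import *
c=dict(np.load('top.npz')); P=pts(c); np.save('P.npy',P)
im=c['image'][135:260,150:350,::-1]
cv2.imwrite('pics/crop.png',cv2.resize(im,(800,500),interpolation=cv2.INTER_CUBIC))
k=.64
for n,(u,v) in dict(block=(438,373),stop=(265,338),fin=(375,360),pad=(360,293),jar=(515,313),stamp=(498,371),mugrim=(183,270),deck=(320,350)).items():
    a=P[int(v*k)-2:int(v*k)+3,int(u*k)-2:int(u*k)+3].reshape(-1,3); print(n,np.round(np.median(a,0),3),np.round(a[:,2].max(),3))
# high points round the cutter
r=P[222:242,224:256]; m=r[...,2]>.068; print(m.sum(), np.argwhere(m).min(0),np.argwhere(m).max(0)); print(np.round(r[m].mean(0),4),r[m].min(0),r[m].max(0))
r=P[228:250,270:290]; m=(r[...,2]>.068)&(r[...,2]<.08); print('block',m.sum(),np.round(r[m].mean(0),4),r[m].min(0),r[m].max(0))
```

```text
block [ 0.462 -0.039  0.076] 0.079
stop [0.516 0.274 0.042] 0.048
fin [0.481 0.072 0.08 ] 0.082
pad [0.586 0.1   0.159] 0.166
jar [ 0.569 -0.169  0.1  ] 0.107
stamp [ 0.469 -0.147  0.06 ] 0.065
mugrim [0.631 0.416 0.082] 1.079
deck [0.497 0.176 0.031] 0.035
42 [ 0 13] [12 25]
[0.4767 0.0731 0.1753] [0.43957583 0.06287408 0.07536111] [0.49176482 0.07984018 1.07905826]
block 177 [ 0.4611 -0.0382  0.074 ] [ 0.43782616 -0.05604656  0.06820652] [ 0.48438099 -0.02279535  0.07927503]
```

View pics/crop.png

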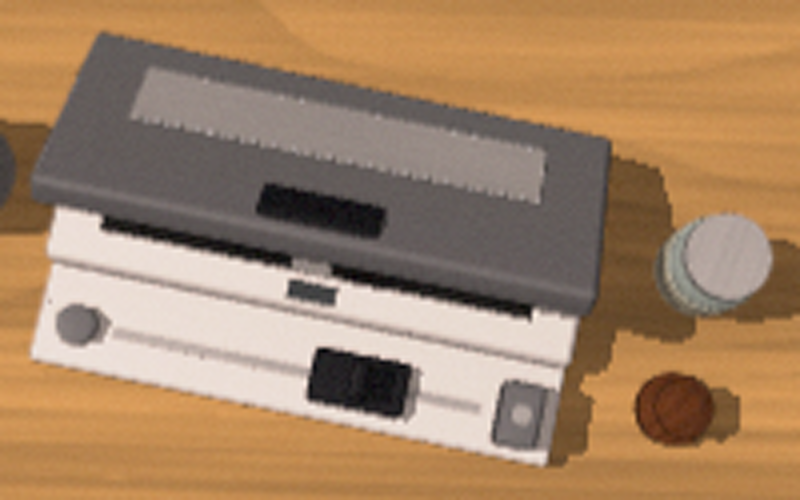

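The crop shows the block at (521,415), the fin at (360,380) and the stop at (78,325), which puts the sealer's yaw at about -10°. Heights come out as expected: block top 0.074, fin 0.080, deck 0.031. The fin is 112 mm from the block, so it has to go about 62 mm.

```bash
cat >> h.py <<'E'
from scipy.spatial.transform import Rotation as R
Y=np.array([.1736,.9848,0]); X=np.array([.9848,-.1736,0]); B=np.array([.461,-.038,0])
Q=R.from_matrix(np.array([X,-Y,[0,0,-1]]).T)
def off(*targets):
    s=status.read_state(); r=R.from_quat(s['eef_rot'])
    print('pos',np.round(s['ee_pos'],4),'t',s['time'],'f',np.round(s['ft_force'],1))
    for t in targets: print(np.round((r.inv()*Q).as_rotvec(),3),np.round(1000*r.inv().apply(np.array(t)-s['ee_pos']),1))
E
python3 -c "
from h import *
F=B+.112*Y; print(F)
off([.45,-.25,.22],list((F+.05*Y)[:2])+[.2],list((F+.05*Y)[:2])+[.055])"
```

```text
[0.4804432 0.0722976 0.       ]
pos [ 0.2053 -0.59    0.2218] t 0.1 f [-0.6  0.3  0.1]
[-0.001  0.     0.509] [ 342.9 -240.7    2.1]
[-0.001  0.     0.509] [ 501.9 -578.7   22.5]
[-0.001  0.     0.509] [ 501.9 -578.6  167.5]
```

>>> jog_arm([
  [0, 0, 0.1, 41, -29, 0, -1],
  [0, 0, 0.2, 82, -58, 0, -1],
  [0, 0, 0.3, 123, -86, 0, -1],
  [0, 0, 0.4, 164, -115, 0, -1],
  [0, 0, 0.509, 205, -144, 0, -1],
  [0, 0, 0.509, 246, -173, 0, -1],
  [0, 0, 0.509, 287, -202, 0, -1],
  [0, 0, 0.509, 320, -225, 0, -1],
  [0, 0, 0.509, 343, -241, 0, -1],
  [0, 0, 0.509, 343, -241, 0, -1],
  [0, 0, 0.509, 343, -241, 0, -1],
], squeeze=20)

```text
time: 1.2
ee_pos: [0.45, -0.2498, 0.2223]
eef_rot: [0.996, -0.086, -0.0, 0.0]
ft_force: [0.1, -1.1, 0.1]
width: 0.0072
grip_force: 0.0
```

```bash
python3 -c "
from h import *
F=B+.112*Y+.05*Y
off(list(F[:2])+[.2],list(F[:2])+[.055])"
```

```text
pos [ 0.45   -0.2498  0.2223] t 1.2 f [ 0.1 -1.1  0.1]
[0.    0.001 0.001] [ -25.4 -372.5   22.2]
[0.    0.001 0.001] [ -25.4 -372.5  167.2]
```

>>> jog_arm([
  [0, 0, 0, -3, -47, 3, -1],
  [0, 0, 0, -6, -94, 6, -1],
  [0, 0, 0, -10, -141, 10, -1],
  [0, 0, 0, -13, -188, 15, -1],
  [0, 0, 0, -16, -235, 22, -1],
  [0, 0, 0, -19, -282, 22, -1],
  [0, 0, 0, -22, -329, 22, -1],
  [0, 0, 0, -25, -360, 22, -1],
  [0, 0, 0, -25, -373, 22, -1],
  [0, 0, 0, -25, -373, 60, -1],
  [0, 0, 0, -25, -373, 90, -1],
  [0, 0, 0, -25, -373, 100, -1],
])

```text
time: 2.4
ee_pos: [0.4887, 0.1196, 0.1196]
eef_rot: [0.996, -0.088, -0.002, 0.001]
ft_force: [0.2, 0.2, 0.7]
width: 0.0007
grip_force: 0.0
```

```bash
python3 -c "
from h import *
F=B+.112*Y+.05*Y
off(list(F[:2])+[.055])
c=look('scene');cv2.imwrite('pics/s1.png',cv2.resize(c['image'][110:270,180:400,::-1],(800,582)))"
```

```text
pos [0.4887 0.1196 0.1196] t 2.4 f [0.2 0.2 0.7]
[ 0.002  0.004 -0.002] [ 0.3 -2.1 64.6]
```

View pics/s1.png

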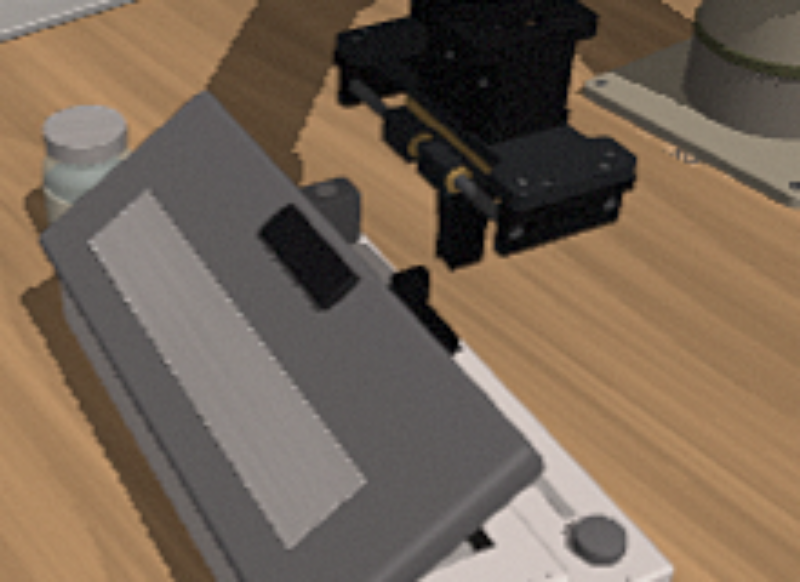

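The closed fingers at (460,250) hang clear of the lid, on the stop side of the fin at (410,285). Next I go down to z = 0.055, then push.

>>> jog_arm([
  [0, 0, 0, 0, -2, 30, -1],
  [0, 0, 0, 0, -2, 50, -1],
  [0, 0, 0, 0, -2, 65, -1],
  [0, 0, 0, 0, -2, 65, -1],
  [0, 0, 0, 0, -2, 65, -1],
])

```text
time: 2.95
ee_pos: [0.4912, 0.1236, 0.0585]
eef_rot: [0.996, -0.087, 0.0, -0.0]
ft_force: [-0.5, 0.3, 0.4]
width: 0.0002
grip_force: 0.0
```

>>> jog_arm([
  [0, 0, 0, 0, 10, 0, -1],
  [0, 0, 0, 0, 20, 0, -1],
  [0, 0, 0, 0, 30, 0, -1],
  [0, 0, 0, 0, 38, 0, -1],
  [0, 0, 0, 0, 46, 0, -1],
  [0, 0, 0, 0, 54, 0, -1],
  [0, 0, 0, 0, 62, 0, -1],
  [0, 0, 0, 0, 70, 0, -1],
  [0, 0, 0, 0, 76, 0, -1],
  [0, 0, 0, 0, 80, 0, -1],
  [0, 0, 0, 0, 80, 0, -1],
])

```text
time: 4.05
ee_pos: [0.4764, 0.0441, 0.0574]
eef_rot: [0.996, -0.087, -0.0, 0.0]
ft_force: [0.5, -0.7, -0.2]
width: 0.0006
grip_force: 0.0
```

```bash
python3 -c "
from h import *
off(list((B+.071*Y)[:2])+[.055])
c=look('scene');cv2.imwrite('pics/s2.png',cv2.resize(c['image'][110:270,180:400,::-1],(800,582)))"
```

```text
pos [0.4764 0.0441 0.0574] t 4.05 f [ 0.5 -0.7 -0.2]
[ 0.001  0.    -0.001] [-0.9 12.5  2.4]
```

View pics/s2.png

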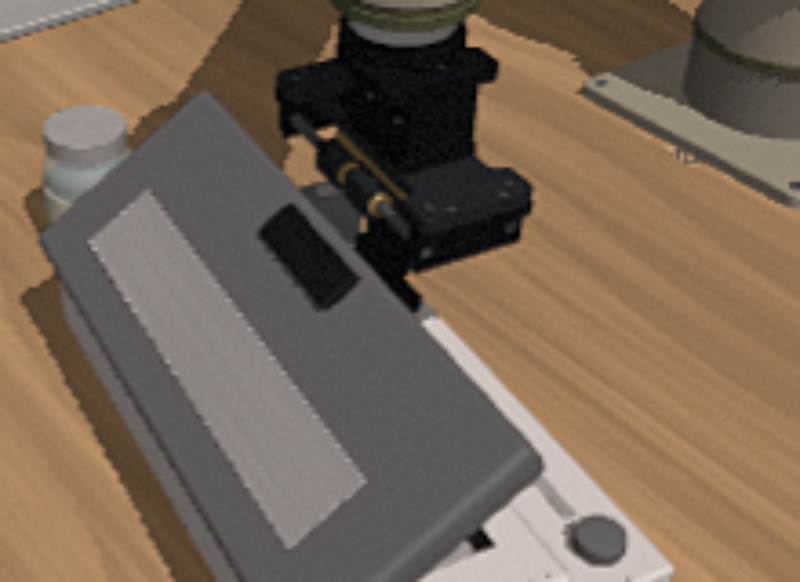

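The fingers have pushed the carriage along: its stop-side end is now at (425,310). About 12 mm remain, so I push on until I feel contact.

>>> jog_arm([
  [0, 0, 0, 0, 4, 0, -1],
  [0, 0, 0, 0, 8, 0, -1],
  [0, 0, 0, 0, 11, 0, -1],
  [0, 0, 0, 0, 14, 0, -1],
  [0, 0, 0, 0, 14, 0, -1],
])

```text
time: 4.6
ee_pos: [0.474, 0.0305, 0.0574]
eef_rot: [0.996, -0.087, -0.0, 0.0]
ft_force: [0.0, 0.1, -0.4]
width: 0.0006
grip_force: 0.0
```

>>> jog_arm([
  [0, 0, 0, 0, 2, 0, -1],
  [0, 0, 0, 0, 4, 0, -1],
  [0, 0, 0, 0, 4, 0, -1],
])

```text
time: 4.9
ee_pos: [0.4735, 0.0269, 0.0575]
eef_rot: [0.996, -0.087, 0.0, 0.0]
ft_force: [0.0, 0.7, 0.2]
width: 0.0005
grip_force: 0.3
```

>>> jog_arm([
  [0, 0, 0, 0, 2, 0, -1],
  [0, 0, 0, 0, 4, 0, -1],
  [0, 0, 0, 0, 4, 0, -1],
])

```text
time: 5.2
ee_pos: [0.4732, 0.0255, 0.0577]
eef_rot: [0.996, -0.086, 0.0, -0.002]
ft_force: [1.9, 9.0, -2.2]
width: 0.0004
grip_force: 4.7
```

>>> jog_arm([
  [0, 0, 0, 0, 2, 0, -1],
  [0, 0, 0, 0, 4, 0, -1],
  [0, 0, 0, 0, 4, 0, -1],
])

```text
time: 5.5
ee_pos: [0.4731, 0.025, 0.0578]
eef_rot: [0.996, -0.085, 0.001, -0.004]
ft_force: [4.3, 23.4, -5.8]
width: 0.0003
grip_force: 10.7
```

The force went up to 23 N at the block face, so the cutter is parked. I back off and rise.

>>> jog_arm([
  [0, 0, 0, 0, -10, 0, -1],
  [0, 0, 0, 0, -20, 0, -1],
  [0, 0, 0, 0, -22, -30, -1],
  [0, 0, 0, 0, -22, -75, -1],
  [0, 0, 0, 0, -40, -120, -1],
  [0, 0, 0, 0, -80, -155, -1],
  [0, 0, 0, 0, -120, -155, -1],
  [0, 0, 0, 0, -160, -155, -1],
  [0, 0, 0, 0, -180, -155, -1],
  [0, 0, 0, 0, -180, -155, -1],
])

```text
time: 6.5
ee_pos: [0.5029, 0.1997, 0.2125]
eef_rot: [0.996, -0.085, -0.0, -0.001]
ft_force: [-0.5, -0.3, 0.4]
width: 0.0006
grip_force: 0.0
```

Run:
```python
from h import *
c=look('top'); P=pts(c)
cv2.imwrite('pics/t2.png',cv2.resize(c['image'][135:260,150:350,::-1],(800,500),interpolation=cv2.INTER_CUBIC))
# in sealer coords relative to block
q=(P-B); a=q@Y; b=q@X; z=P[...,2]
m=(abs(b)<.02)&(a>.025)&(a<.2)&(z>.065)&(z<.09)
print('fin',m.sum(), np.round([a[m].mean(),a[m].min(),a[m].max(),z[m].max()],4) if m.sum() else '')
C=B+.16*Y+.115*X; H=C+.07*X
# lid plane: upper surface slope near middle
l=(P-H); f=-(l@X); y=l@Y
m=(f>.01)&(f<.1)&(abs(y)<.17)&(z>.08)&(z<.19)
k=np.polyfit(f[m],z[m],1); print('lid',k,np.arctan(k[0]))
off()
```

```text
fin 40 [0.0497 0.0436 0.0551 0.0844]
lid [0.65881018 0.09676151] 0.5825437538820813
pos [0.5031 0.1976 0.2123] t 6.55 f [-0.2 -0.8 -0. ]
```

View pics/t2.png

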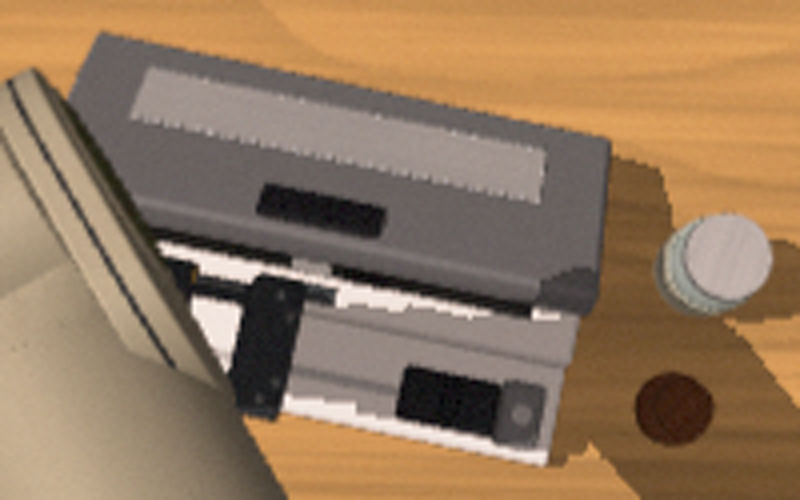

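The picture shows the carriage at (450,397) touching the block at (521,412). Fin to block measures 49.7 mm, so it is parked. The lid stands at about 0.58 rad and its pad at (322,210) is as predicted. Next is a hover over the pad.

```bash
cat >> h.py <<'E'
H=B+.16*Y+.185*X
def pad(t,dz=0): return H-X*(.124*np.cos(t)-.034*np.sin(t)-.002)+np.array([0,0,.0615+.034*np.cos(t)+.124*np.sin(t)+dz])
E
python3 -c "
from h import *
p=pad(.58); off(list(p[:2])+[.205],p)
for t in (.58,.5,.4,.3,.2,.15,.1,.05,0): print(t,np.round(1000*(np.array([-(pad(t)-H)@X+(p-H)@X,pad(t)[2]])),1))"
```

```text
pos [0.5031 0.1976 0.2123] t 6.55 f [-0.2 -0.8 -0. ]
[0.    0.001 0.002] [101.1  79.6   7.3]
[0.    0.001 0.002] [101.1  79.6  54.4]
0.58 [  0.  157.9]
0.5 [  7.4 150.8]
0.4 [ 15.9 141.1]
0.3 [ 23.3 130.6]
0.2 [ 29.7 119.5]
0.15 [ 32.4 113.6]
0.1 [ 34.9 107.7]
0.05 [ 37.1 101.7]
0 [38.9 95.5]
```

>>> jog_arm([
  [0, 0, 0, 30, 24, 0, -1],
  [0, 0, 0, 60, 48, 0, -1],
  [0, 0, 0, 85, 68, 0, -1],
  [0, 0, 0, 101, 80, 7, -1],
  [0, 0, 0, 101, 80, 25, -1],
  [0, 0, 0, 101, 80, 37, -1],
  [0, 0, 0, 101, 80, 37, -1],
])

```text
time: 7.25
ee_pos: [0.5874, 0.1001, 0.1734]
eef_rot: [0.996, -0.087, -0.002, 0.0]
ft_force: [0.3, 0.8, -0.5]
width: 0.0001
grip_force: 0.0
```

```bash
python3 -c "
from h import *
off(*[pad(t) for t in (.58,.5,.4,.3,.2,.1,0)])"
```

```text
pos [0.5874 0.1001 0.1734] t 7.25 f [ 0.3  0.8 -0.5]
[0.001 0.003 0.001] [ 1.5 -2.  15.5]
[0.001 0.003 0.001] [-6.  -2.  22.7]
[0.001 0.003 0.001] [-14.4  -2.1  32.4]
[0.001 0.003 0.001] [-21.8  -2.1  42.9]
[0.001 0.003 0.001] [-28.1  -2.1  54.1]
[0.001 0.003 0.001] [-33.3  -2.1  65.8]
[0.001 0.003 0.001] [-37.2  -2.1  78. ]
```

>>> jog_arm([
  [0, 0, 0, 0, 0, 8, -1],
  [0, 0, 0, 0, 0, 15, -1],
  [0, 0, 0, -3, 0, 19, -1],
  [0, 0, 0, -6, 0, 23, -1],
  [0, 0, 0, -10, 0, 28, -1],
  [0, 0, 0, -14, 0, 32, -1],
  [0, 0, 0, -14, 0, 32, -1],
])

```text
time: 7.95
ee_pos: [0.5748, 0.1028, 0.1433]
eef_rot: [0.996, -0.087, 0.0, 0.0]
ft_force: [1.0, 0.6, 0.3]
width: 0.0006
grip_force: 0.3
```

```bash
python3 -c "
from h import *
off(pad(.4))
c=look('scene');cv2.imwrite('pics/s3.png',cv2.resize(c['image'][110:270,180:400,::-1],(800,582)))"
```

```text
pos [0.5748 0.1028 0.1433] t 7.95 f [1.  0.6 0.3]
[ 0.    -0.     0.001] [-1.6 -1.6  2.2]
```

View pics/s3.png

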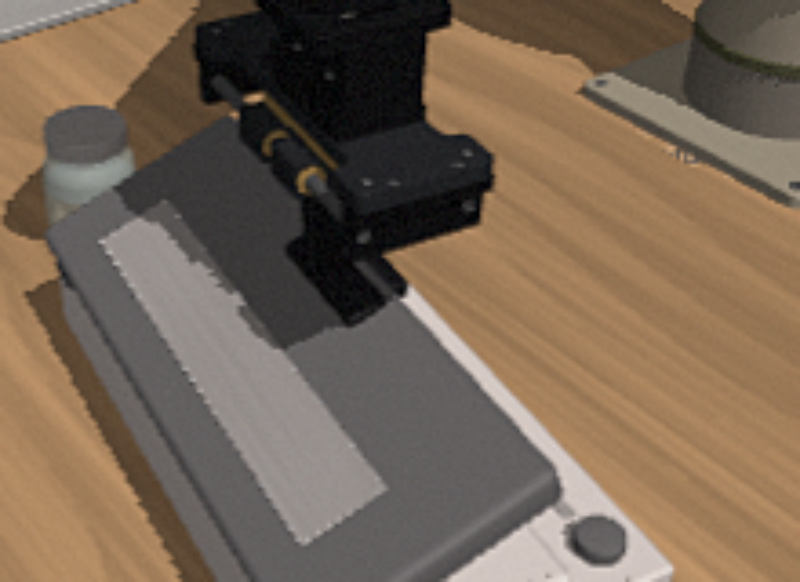

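The lid has come down under the fingertips, which rest on the pad at (330,270). I carry on along the arc.

>>> jog_arm([
  [0, 0, 0, -5, -1, 7, -1],
  [0, 0, 0, -9, -1, 13, -1],
  [0, 0, 0, -12, -1, 18, -1],
  [0, 0, 0, -15, -1, 24, -1],
  [0, 0, 0, -18, -1, 30, -1],
  [0, 0, 0, -20, -1, 35, -1],
  [0, 0, 0, -20, -1, 35, -1],
])

```text
time: 8.7
ee_pos: [0.5558, 0.1071, 0.1086]
eef_rot: [0.996, -0.087, 0.0, 0.0]
ft_force: [2.3, -2.6, 3.5]
width: 0.0002
grip_force: 2.3
```

```bash
python3 -c "
from h import *
off(pad(.1),pad(0.05),pad(0),pad(-.03))"
```

```text
pos [0.5558 0.1071 0.1086] t 8.7 f [ 2.3 -2.6  3.5]
[ 0.    -0.001  0.   ] [-1.1 -0.7  0.8]
[ 0.    -0.001  0.   ] [-3.3 -0.7  6.9]
[ 0.    -0.001  0.   ] [-5.1 -0.7 13.1]
[ 0.    -0.001  0.   ] [-6.1 -0.7 16.8]
```

>>> jog_arm([
  [0, 0, 0, -1, 0, 3, -1],
  [0, 0, 0, -2, 0, 5, -1],
  [0, 0, 0, -3, 0, 7, -1],
  [0, 0, 0, -4, 0, 9, -1],
  [0, 0, 0, -5, 0, 11, -1],
  [0, 0, 0, -5, 0, 13, -1],
  [0, 0, 0, -5, 0, 13, -1],
  [0, 0, 0, -5, 0, 13, -1],
])

```text
time: 9.5
ee_pos: [0.551, 0.1082, 0.0958]
eef_rot: [0.996, -0.087, 0.0, -0.0]
ft_force: [2.6, -2.9, 7.0]
width: 0.0004
grip_force: 3.3
```

>>> jog_arm([
  [0, 0, 0, 0, 0, 2, -1],
  [0, 0, 0, 0, 0, 3, -1],
  [0, 0, 0, 0, 0, 4, -1],
  [0, 0, 0, 0, 0, 4, -1],
])

```text
time: 9.9
ee_pos: [0.5512, 0.1083, 0.0953]
eef_rot: [0.996, -0.087, 0.001, 0.001]
ft_force: [-14.3, -6.6, 44.3]
width: 0.0005
grip_force: 22.3
```

At z = 0.0953 the force climbs to 44 N, so the lid is at its hard stop. I let go upward and check.

>>> jog_arm([
  [0, 0, 0, 0, 0, -4, -1],
  [0, 0, 0, 0, 0, -10, -1],
  [0, 0, 0, 0, 0, -40, -1],
  [0, 0, 0, 0, 0, -80, -1],
  [0, 0, 0, 0, 0, -120, -1],
  [0, 0, 0, 0, -40, -150, -1],
  [0, 0, 0, 0, -80, -150, -1],
  [0, 0, 0, 0, -120, -150, -1],
  [0, 0, 0, 0, -160, -150, -1],
  [0, 0, 0, 0, -200, -150, -1],
  [0, 0, 0, 0, -200, -150, -1],
  [0, 0, 0, 0, -200, -150, -1],
])

```text
time: 11.1
ee_pos: [0.5842, 0.3063, 0.2402]
eef_rot: [0.996, -0.086, -0.001, 0.0]
ft_force: [0.7, -1.2, -0.5]
width: 0.0007
grip_force: 0.0
```

Run:
```python
from h import *
c=look('top'); P=pts(c)
cv2.imwrite('pics/t3.png',cv2.resize(c['image'][100:290,100:360,::-1],(800,584),interpolation=cv2.INTER_CUBIC))
q=(P-B); a=q@Y; b=q@X; z=P[...,2]
m=(abs(b)<.02)&(a>.025)&(a<.2)&(z>.065)&(z<.09)
print('fin',m.sum(), np.round([a[m].mean(),a[m].min(),a[m].max()],4))
l=(P-H); f=-(l@X); y=l@Y
m=(f>.01)&(f<.1)&(y<.0)&(y>-.17)&(z>.07)&(z<.19)
k=np.polyfit(f[m],z[m],1); print('lid',k)
m=(abs(f-.124)<.008)&(abs(y)<.03)&(z>.06)&(z<.19); print('pad z',m.sum(),np.median(z[m]))
off()
```

```text
fin 40 [0.0497 0.0435 0.0551]
lid [-0.00380139  0.09070769]
pad z 130 0.09597001830314661
pos [0.5849 0.3048 0.2406] t 11.15 f [-0.6 -0.2  0.3]
```

View pics/t3.png

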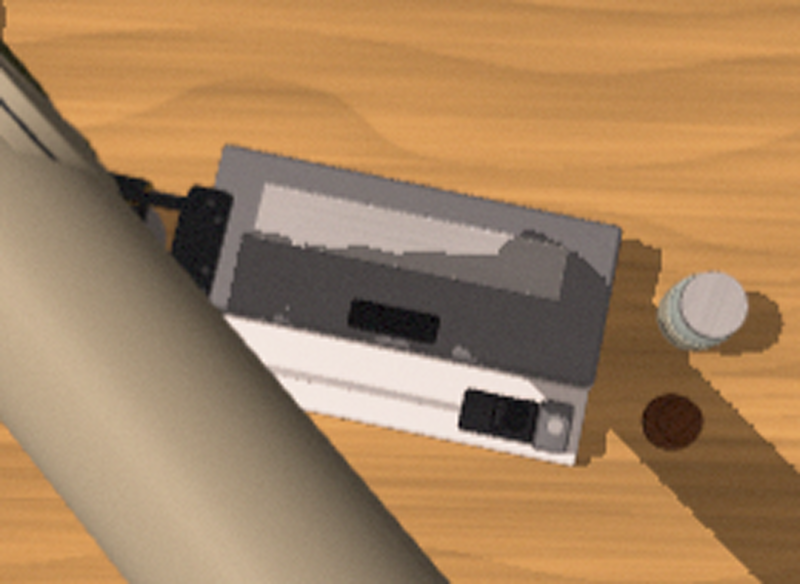

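The lid is flat, with its pad at (393,320) and z = 0.096. The cutter at (497,413) rests against the block at (555,425), and the jar and stamp are untouched. The arm is clear, so I'm handing in.

```bash
python3 -c "
from bench import order
print(order.close_job())"
```

```text
the job is handed in; nothing more can be done
None
```

The job is handed in: before hand-in the cutter measured 49.7 mm from the tall block and the lid stayed shut by itself (pad at 96 mm), the jar and stamp looked unmoved, and the mug was hidden by the arm in the last picture; no verdict was returned.

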